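Load the canister car and hold its signal at clear

TASK

Get the canister car ready to leave: set a spare canister from the dock upright, gently and fully down into each empty pocket of the blue gondola, leaving the canister already aboard as it is and the spare that is not needed on the dock. Only when the car is full, turn the signal controller's spring-return dial clockwise past its first two notches to the third, so that the semaphore's arm drops to clear, and finish with the gripper still holding it there against its spring, never letting go. Do not disturb the other things on the table.

Things in the scene. Friction and masses are not known exactly. Their poses are not given: they have to be found in the camera images.
- siding: Cork roadbed 74 x 262 mm with track and a blue open gondola car, all fixed, long side along its y. Origin on the table under the car's middle, z up. Car 60 mm wide outside, 52 inside, walls end 64 mm above the table. In it three equal pockets in a row, 60 mm apart, each 49 mm (y) x 52 mm (x), parted by battens with tops 54 mm above the table. Place and heading change.
- pocket_0 (a point): Centre of the floor of the car's pocket at the siding's -y end, 46 mm above the table (axes as the siding). Pockets 0, 1 and 2 lie in a row, 60 mm apart. One of the three already holds a canister, the other two are empty; which one changes.
- pocket_1 (a point): The same for the middle pocket.
- pocket_2 (a point): The same for the pocket at the siding's +y end.
- dock: Low wooden freight dock, deck 90 mm (x) by 199 mm (y), deck top 46 mm (level with the pocket floors) above the table; the spare canisters stand on it in a row along y, 65 mm apart or nearly. Origin on the table under its middle, z up. Its place and heading change.
- canister_0: White moulded canister, upright cylinder 42.4 mm across and 42 mm tall with a 2 mm knob on its lid, 14 to 27 g. Origin: centre of its underside, z up. It stands in one of the car's pockets from the start, showing 24 mm above the car's walls.
- canister_1: A canister exactly like canister_0; a spare, on the dock at the start.
- canister_2: A canister exactly like canister_0; a spare, on the dock at the start.
- canister_3: A canister exactly like canister_0; a spare, on the dock at the start.
- signal_frame: Signal controller fixed to the table: grey box 104 x 96 x 34 mm on a steel plate, the dial on top; a strap with a pull rod runs along its +x to a semaphore mast 145 mm from the dial, 168 mm high, whose arm the dial drops by 0.6 of its own angle. Origin on the table under the dial's upright axis, z up. Place and heading change.
- dial_grip: The dial's black grip bar, 64 mm long (its x), 13 mm wide (its y), 30 mm high. Origin on the dial's axis, centre of the bar's underside, 47 mm above the table (top 77 mm); z up. Turns with the dial: at rest its x axis is 0.6 rad counter-clockwise (from above) of the signal frame's x. Right under it a hub 48 mm and an index wheel 72 mm across.
- signal_dial (a joint): Dial angle in rad, growing clockwise seen from above. 0 at rest; spring notches felt at 0.4 (one stud beside it), 0.8 (two) and 1.2 (three); end stop at 1.30. A return spring, 0.07 Nm at rest and 0.12 Nm at the third notch, turns it all the way back when let go; each notch adds up to about 0.05 Nm to get past.
- pin_tin: Bystander: round tin 52 mm across, 23 mm high. Origin: centre of its underside. Not to be disturbed.
- oil_bottle: Bystander: oil bottle 32 mm across, 90 mm high. Origin: centre of its underside. Not to be disturbed.
- small_driver: Bystander: small screwdriver 120 mm long, lying. Origin: centre of its underside. Not to be disturbed.
- block_signal: Bystander: two-light signal on a mast, foot 30 x 30 mm, 135 mm high. Origin: centre of its underside. Not to be disturbed.

How it is judged (in metres and radians):
On the way, in this order (a step that is already met when the one before it is completed fails the run):
1. Every pocket of the car holds a canister, upright and fully down, let go by the gripper (((horizontal distance between canister_0 and pocket_0 below 0.008 m and z of canister_0 in the frame of pocket_0 below 0.004 m and angle between canister_0's own z axis and vertical below 0.1 rad) or (horizontal distance between canister_1 and pocket_0 below 0.008 m and z of canister_1 in the frame of pocket_0 below 0.004 m and angle between canister_1's own z axis and vertical below 0.1 rad) or (horizontal distance between canister_2 and pocket_0 below 0.008 m and z of canister_2 in the frame of pocket_0 below 0.004 m and angle between canister_2's own z axis and vertical below 0.1 rad) or (horizontal distance between canister_3 and pocket_0 below 0.008 m and z of canister_3 in the frame of pocket_0 below 0.004 m and angle between canister_3's own z axis and vertical below 0.1 rad)) and ((horizontal distance between canister_0 and pocket_1 below 0.008 m and z of canister_0 in the frame of pocket_1 below 0.004 m and angle between canister_0's own z axis and vertical below 0.1 rad) or (horizontal distance between canister_1 and pocket_1 below 0.008 m and z of canister_1 in the frame of pocket_1 below 0.004 m and angle between canister_1's own z axis and vertical below 0.1 rad) or (horizontal distance between canister_2 and pocket_1 below 0.008 m and z of canister_2 in the frame of pocket_1 below 0.004 m and angle between canister_2's own z axis and vertical below 0.1 rad) or (horizontal distance between canister_3 and pocket_1 below 0.008 m and z of canister_3 in the frame of pocket_1 below 0.004 m and angle between canister_3's own z axis and vertical below 0.1 rad)) and ((horizontal distance between canister_0 and pocket_2 below 0.008 m and z of canister_0 in the frame of pocket_2 below 0.004 m and angle between canister_0's own z axis and vertical below 0.1 rad) or (horizontal distance between canister_1 and pocket_2 below 0.008 m and z of canister_1 in the frame of pocket_2 below 0.004 m and angle between canister_1's own z axis and vertical below 0.1 rad) or (horizontal distance between canister_2 and pocket_2 below 0.008 m and z of canister_2 in the frame of pocket_2 below 0.004 m and angle between canister_2's own z axis and vertical below 0.1 rad) or (horizontal distance between canister_3 and pocket_2 below 0.008 m and z of canister_3 in the frame of pocket_2 below 0.004 m and angle between canister_3's own z axis and vertical below 0.1 rad)) and contact force between the fingers and canister_0 below 0.05 N and contact force between the fingers and canister_1 below 0.05 N and contact force between the fingers and canister_2 below 0.05 N and contact force between the fingers and canister_3 below 0.05 N), for 0.2 s.
2. The dial is held by the fingers at its third notch (value of joint signal_dial above 1.08 rad and contact force between the fingers and dial_grip above 0.5 N), for 0.5 s.
At the end, for the whole second after the job is handed in: Each pocket holds an untouched upright canister, fully down (within 4 mm of the floor, 8 mm of the centre); the spare left over stands on the dock; the fingers (over 0.5 N on the bar) hold the dial still at its third notch (over 1.08 rad) (all of step 1 and all of step 2 and ((x of canister_1 in the frame of dock between -0.045 and 0.045 m and y of canister_1 in the frame of dock between -0.1 and 0.1 m and z of canister_1 in the frame of dock between 0.042 and 0.051 m and angle between canister_1's own z axis and vertical below 0.1 rad) or (x of canister_2 in the frame of dock between -0.045 and 0.045 m and y of canister_2 in the frame of dock between -0.1 and 0.1 m and z of canister_2 in the frame of dock between 0.042 and 0.051 m and angle between canister_2's own z axis and vertical below 0.1 rad) or (x of canister_3 in the frame of dock between -0.045 and 0.045 m and y of canister_3 in the frame of dock between -0.1 and 0.1 m and z of canister_3 in the frame of dock between 0.042 and 0.051 m and angle between canister_3's own z axis and vertical below 0.1 rad)) and velocity of joint signal_dial between -0.1 and 0.1 rad/s); the arm keeps its last pose, push and grip.
It fails at once if The dial is turned to a notch before the car is full (value of joint signal_dial above 0.3 rad and not (((horizontal distance between canister_0 and pocket_0 below 0.008 m and z of canister_0 in the frame of pocket_0 below 0.004 m and angle between canister_0's own z axis and vertical below 0.1 rad) or (horizontal distance between canister_1 and pocket_0 below 0.008 m and z of canister_1 in the frame of pocket_0 below 0.004 m and angle between canister_1's own z axis and vertical below 0.1 rad) or (horizontal distance between canister_2 and pocket_0 below 0.008 m and z of canister_2 in the frame of pocket_0 below 0.004 m and angle between canister_2's own z axis and vertical below 0.1 rad) or (horizontal distance between canister_3 and pocket_0 below 0.008 m and z of canister_3 in the frame of pocket_0 below 0.004 m and angle between canister_3's own z axis and vertical below 0.1 rad)) and ((horizontal distance between canister_0 and pocket_1 below 0.008 m and z of canister_0 in the frame of pocket_1 below 0.004 m and angle between canister_0's own z axis and vertical below 0.1 rad) or (horizontal distance between canister_1 and pocket_1 below 0.008 m and z of canister_1 in the frame of pocket_1 below 0.004 m and angle between canister_1's own z axis and vertical below 0.1 rad) or (horizontal distance between canister_2 and pocket_1 below 0.008 m and z of canister_2 in the frame of pocket_1 below 0.004 m and angle between canister_2's own z axis and vertical below 0.1 rad) or (horizontal distance between canister_3 and pocket_1 below 0.008 m and z of canister_3 in the frame of pocket_1 below 0.004 m and angle between canister_3's own z axis and vertical below 0.1 rad)) and ((horizontal distance between canister_0 and pocket_2 below 0.008 m and z of canister_0 in the frame of pocket_2 below 0.004 m and angle between canister_0's own z axis and vertical below 0.1 rad) or (horizontal distance between canister_1 and pocket_2 below 0.008 m and z of canister_1 in the frame of pocket_2 below 0.004 m and angle between canister_1's own z axis and vertical below 0.1 rad) or (horizontal distance between canister_2 and pocket_2 below 0.008 m and z of canister_2 in the frame of pocket_2 below 0.004 m and angle between canister_2's own z axis and vertical below 0.1 rad) or (horizontal distance between canister_3 and pocket_2 below 0.008 m and z of canister_3 in the frame of pocket_2 below 0.004 m and angle between canister_3's own z axis and vertical below 0.1 rad)))).
It fails at once if The canister already aboard is taken out or pushed about (distance of canister_0 from where it was at the start of the episode above 0.015 m).
It fails at once if A canister is dropped ((linear speed of canister_1 above 0.6 m/s and contact force between anything else and canister_1 below 0.02 N) or (linear speed of canister_2 above 0.6 m/s and contact force between anything else and canister_2 below 0.02 N) or (linear speed of canister_3 above 0.6 m/s and contact force between anything else and canister_3 below 0.02 N)).
It fails at once if A canister is tipped over (angle between any of canister_0, canister_1, canister_2, canister_3's own z axis and vertical above 0.8 rad).
It fails at once if One of the other things on the table is disturbed (moved more than 30 mm) (distance of any of pin_tin, oil_bottle, small_driver, block_signal from where it was at the start of the episode above 0.03 m).
It also fails if it takes over 58 s, if anything falls off the work surface, if the arm or the gripper's body presses on something with over 40 N, if the wrist force passes 120 N, or if a joint passes its speed limit or range.

ROBOT

A 6-joint arm with a two-finger parallel gripper is mounted at the origin on a cart in front of the work surface, level with it; the furniture and walls round the work are solid. World frame = base frame: x ahead of the robot, y to its left, z up, the work surface at z = 0. Lengths are in m, angles in degrees, forces in N, time in s.
With the tool pointing down it reaches from about 0.35 to 0.775 m from the base axis. Payload 7.3 kg.
Tool frame: the origin (TCP) lies on the centre line of the jaws, within the pads' length; the fingertips stand 19 mm ahead of it and the grasp point (between the pads) is the TCP; z points along the fingers, y is the line along which they close (so a half turn about z gives the same grasp; the last joint's range is limited). The gripper opens to 92 mm and grips with 3 to 60 N. Pads are 19 mm wide; open, the fingers measure 130 mm over their backs; the gripper's body (75 mm by 190 mm) begins 47 mm behind the grasp point.
Start: joints at [65.947, 19.595, 87.324, -0, 73.075, -8.365], TCP at [0.142, 0.505, 0.246] pointing down, gripper open.
Joint ranges: [-145.02, 145.02], [-44.19, 115.74], [2.07, 154.8], [-57.11, 237.11], [16.16, 152.29], [-177.93, 177.93]. Speed limits (degrees/s): [147.25, 147.25, 180, 180, 180, 180].

INTERFACE

Orientations are given as a 3x3 rotation matrix whose columns are the frame's x, y, z axes.
In Python, from station import r gives the robot as it stands.
- The arm moves only by the tool shift_gripper, called after "Emit:" as a command line: name --argument value ..., lists and objects as JSON in quotes. Schema: {"type":"object","properties":{"rows":{"type":"array","items":{"type":"object","properties":{"tx":{"type":"number"},"ty":{"type":"number"},"tz":{"type":"number"},"spin":{"type":"number"},"finger_gap":{"type":"number"}},"additionalProperties":false,"required":["finger_gap"]},"minItems":1,"maxItems":8},"only":{"type":"string"},"quiet":{"type":"boolean"},"lines":{"type":"string"}},"required":["rows"],"additionalProperties":false}. rows is a list of rows, 1 to 8 of them, each an object with the fields tx, ty, tz (the shift in m), spin (a turn about the tool's z in degrees), finger_gap (the finger opening in m); a field left out counts as zero (the opening has to be given); each row is the pose to reach, as a shift and turn from the pose commanded when the call began, along the tool's axes at that moment; what a row does not reach only later rows make up. A row lasts 1/10 s, in which the tool goes at most 0.05 m and 8.59 degrees, less where a joint would pass 70% of its speed; a pose out of reach is approached as far as the arm can. The fingers move at their own pace and stop on an object; the grip force is fixed at half the most. Time passes only in rows, so rows that do not move let the fingers close. The tool returns the time, the measured TCP pose, the force, the opening and the grip force at its end. only (a regular expression) keeps the lines of the reply that match it, lines (a string "A,B") keeps lines A to B, and quiet returns only ok. Input that does not fit is refused with a message, and nothing moves.
- r.read_state(): the state, without advancing time (a new reading comes with each control period).
- r.capture(name): name is "side" or "top" or "wrist"; returns a dict with "image" (384x512x3 uint8, red, green, blue), "z_map" (384x512 float32, m along the optical axis (not along the pixel's ray), 0 where there is no reading), "fovy" (degrees; the focal length in pixels is half the picture's height over the tangent of half this angle, whatever the lens; pixels are square), "cx", "cy" (the principal point, pixels), "k1" (the pictures are not rectified: a ray, as slopes to the right and down, at radius r is drawn at 1 + k1 r^2 times it, then the intrinsics apply), "cam_to_world" (4x4, takes a point from camera to world coordinates); the wrist camera has in their place "mount" (4x4, takes a point from camera to tool coordinates, whose origin is the TCP and whose axes are the flange's). Camera axes: x right, y down, z forward; pixel columns grow to the right and rows downward; lengths in m; the calibration is good to about 2 mm. A picture is of the moment at which its call begins: read the wrist's pose just before it.
- r.finish_job(): hands the job in; it is judged then, once.
The state is a dict: "time_s": time; "joint_positions": joint angles; "joint_vel": joint speeds; "joint_efforts": joint torques, N m; "tcp_pos": TCP position; "eef_rot": TCP orientation; "force": force on the tool from outside, world axes, zero at the start; "torque": the same for the moment, N m; "width": finger opening in m; "grip_force": force on a finger pad.
Only numpy, scipy, OpenCV 4.12 (cv2) and the standard library are available. Lean on these libraries where they do the work, as an engineer would, in place of code of your own. Each camera call takes 0.05 s, during which the arm holds its last target. There are 200 camera calls.

## Working session

There is one attempt and no reset: what is moved stays moved. The work goes in short steps, Python scripts to look and compute and a tool call to move; the robot and the scene stay as the last step left them, time stands still between calls to the robot, and variables do not carry over. Pictures are saved under pics/ and viewed, at most 10 in all, crops included, and the job is handed in when it is done.

```bash
ls; mkdir -p pics
```

Create h.py:
```python
import numpy as np, cv2
from station import r
def rays(c,uv):
    uv=np.atleast_2d(np.float64(uv)); f=192/np.tan(np.radians(c["fovy"]/2))
    d=(uv-[c["cx"],c["cy"]])/f; k=c["k1"]; s=d.copy()
    for _ in range(20): s=d/(1+k*(s**2).sum(1,keepdims=True))
    return np.c_[s,np.ones(len(s))]
def cap(n):
    s=r.read_state(); c=r.capture(n)
    if n=="wrist":
        T=np.eye(4);T[:3,:3]=np.array(s["eef_rot"]).reshape(3,3);T[:3,3]=s["tcp_pos"];c["T"]=T@np.array(c["mount"])
    else: c["T"]=np.array(c["cam_to_world"])
    return c
def plane(c,uv,z):
    d=rays(c,uv)@c["T"][:3,:3].T; o=c["T"][:3,3]
    return o+d*((z-o[2])/d[:,2])[:,None]
def cloud(c):
    h,w=c["z_map"].shape; v,u=np.mgrid[:h,:w]
    p=rays(c,np.c_[u.ravel(),v.ravel()])*c["z_map"].reshape(-1,1)
    return (p@c["T"][:3,:3].T+c["T"][:3,3]).reshape(h,w,3)
def save(c,f): cv2.imwrite("pics/"+f,c["image"][:,:,::-1])
```

Run:
```python
from h import *
import pickle
s=r.read_state();print(s)
o={}
for n in("top","side","wrist"):
    c=cap(n);save(c,n+"0.png");o[n]=c;print(n,c["fovy"],c["cx"],c["cy"],c["k1"],c["T"].round(3).tolist(), (c["z_map"]>0).mean())
pickle.dump(o,open("o0.pkl","wb"))
```

```text
pics
station.py
{'time_s': 0.0, 'joint_positions': array([ 6.59455747e+01,  1.96369507e+01,  8.73767507e+01, -1.29992952e-03,
        7.30745706e+01, -8.36530534e+00]), 'joint_vel': array([-0.04123579, -0.01514531, -0.05480277, -0.04219358, -0.01490046,
       -0.04276562]), 'joint_efforts': array([-3.27432990e-04, -4.31254399e+01, -2.44220710e+01,  7.16917310e-02,
        5.59974660e-02, -1.02032270e-04]), 'tcp_pos': array([0.14180071, 0.50509793, 0.24504321]), 'eef_rot': array([[-9.62744843e-01,  2.70410794e-01, -6.08148759e-04],
       [ 2.70411402e-01,  9.62743824e-01, -1.41569094e-03],
       [ 2.02673350e-04, -1.52739951e-03, -9.99998813e-01]]), 'force': array([-1.03864991,  0.47250177, -0.53152396]), 'torque': array([-0.00262218, -0.0156972 , -0.00628778]), 'grip_force': 0.0, 'width': 0.09185070921632721}
top 45.5875789414235 258.6765657926044 196.7616796043493 -0.07920694076953969 [[0.016, -0.991, 0.131, 0.478], [-0.999, -0.02, -0.033, 0.226], [0.035, -0.13, -0.991, 1.025], [0.0, 0.0, 0.0, 1.0]] 0.9957631429036459
side 46.01460326134007 257.37384811437204 194.3275423764285 -0.0058817024530691125 [[0.386, 0.8, -0.459, 1.128], [0.923, -0.335, 0.192, -0.021], [-0.0, -0.497, -0.868, 1.097], [0.0, 0.0, 0.0, 1.0]] 0.9963175455729166
wrist 62.204907451619896 254.51970413628945 192.13496482349828 -0.06343754739303012 [[0.271, 0.917, 0.293, 0.063], [0.963, -0.258, -0.083, 0.528], [-0.001, 0.305, -0.952, 0.383], [0.0, 0.0, 0.0, 1.0]] 0.996002197265625
```

View pics/top0.png

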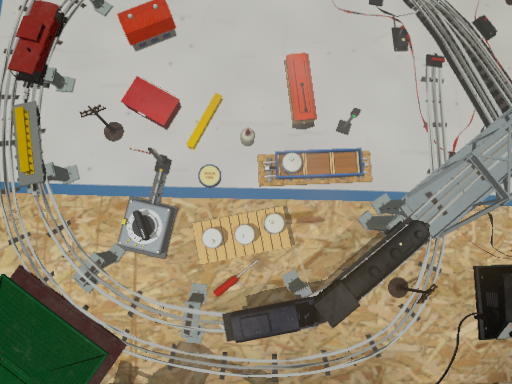

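View pics/side0.png

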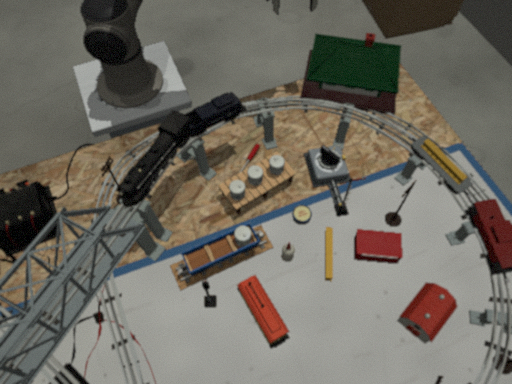

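The top view shows spares at about (212,237), (245,235) and (275,223). The car's canister is at (291,161), with empty pockets at (318,162) and (346,162), and the dial is at (144,224). The side view agrees: spares at (237,187), (255,172) and (277,162), loaded canister at (243,233), dial at (328,156).

Create m.py:
```python
from h import *
import pickle
o=pickle.load(open("o0.pkl","rb"))
def tri(c1,u1,c2,u2):
    A=np.zeros((3,3));b=np.zeros(3)
    for c,u in((c1,u1),(c2,u2)):
        d=(rays(c,u)@c["T"][:3,:3].T)[0];d/=np.linalg.norm(d);P=np.eye(3)-np.outer(d,d);A+=P;b+=P@c["T"][:3,3]
    return np.linalg.solve(A,b)
def blobs(m,amin):
    n,l,st,ce=cv2.connectedComponentsWithStats(m.astype(np.uint8))
    return [(st[i,4],ce[i],l==i) for i in range(1,n) if st[i,4]>=amin]
```

Run:
```python
from m import *
W={}
for n in("top","side"):
    c=o[n];P=cloud(c);hsv=cv2.cvtColor(c["image"],cv2.COLOR_RGB2HSV)
    roi=(P[...,0]>.25)&(P[...,0]<.8)&(abs(P[...,1]-.25)<.4)
    print(n)
    m=roi&(hsv[...,1]<60)&(hsv[...,2]>130)&(abs(P[...,2]-.089)<.012)
    W[n]=[]
    for a,ce,l in blobs(m,60):
        print(" white",a,ce.round(1),plane(c,ce,.088)[0].round(4),"z",np.median(P[l][:,2]).round(4)); W[n].append(ce)
    m=roi&(hsv[...,0]>95)&(hsv[...,0]<125)&(hsv[...,1]>110)&(P[...,2]>.04)&(P[...,2]<.085)
    for a,ce,l in blobs(m,30):
        uv=np.argwhere(l)[:,::-1];q=plane(c,uv,.064)[:,:2].astype(np.float32)
        print(" blue",a,ce.round(1),cv2.minAreaRect(q*1000),"z",np.percentile(P[l][:,2],[10,50,90]).round(4))
    m=roi&(hsv[...,2]<70)&(P[...,2]>.06)&(P[...,2]<.09)
    for a,ce,l in blobs(m,40):
        uv=np.argwhere(l)[:,::-1];q=plane(c,uv,.077)[:,:2].astype(np.float32)
        print(" black",a,ce.round(1),cv2.minAreaRect(q*1000),"z",np.percentile(P[l][:,2],[10,50,90]).round(4))
for a in W["top"]:
    for b in W["side"]:
        p=tri(o["top"],a,o["side"],b)
        q=plane(o["top"],a,p[2])[0];
        if np.linalg.norm(q-p)<.004 and abs(p[2]-.088)<.02: print("tri",p.round(4))
# height map coarse
P=cloud(o["top"]).reshape(-1,3)
print("cols y .6..-.15; rows x, max z cm")
for x in np.arange(.2,.75,.04):
    row=[]
    for y in np.arange(.6,-.16,-.04):
        k=(abs(P[:,0]-x)<.02)&(abs(P[:,1]-y)<.02)
        row.append("%3d"%(100*P[k,2].max()) if k.any() else " --")
    print("%.2f"%x," ".join(row))
```

```text
top
 white 313 [291.4 161.8] [0.6777 0.1267 0.088 ] z 0.0852
 white 262 [ 59.8 212.4] [0.5613 0.6039 0.088 ] z 0.0933
 white 72 [ 48.6 211.1] [0.5636 0.6277 0.088 ] z 0.0949
 white 185 [ 52.4 233.9] [0.5169 0.6163 0.088 ] z 0.0965
 white 317 [273.7 222.9] [0.5486 0.1625 0.088 ] z 0.0851
 white 320 [244.3 234. ] [0.5247 0.2225 0.088 ] z 0.0853
 white 326 [211.6 237.6] [0.5162 0.2892 0.088 ] z 0.0851
 white 73 [ 95.6 257.2] [0.4716 0.524  0.088 ] z 0.0954
 white 77 [ 77.9 278.2] [0.4285 0.558  0.088 ] z 0.0953
 blue 33 [349.9 173.8] ((659.112548828125, -1.1854190826416016), (4.368004322052002, 57.3045654296875), 6.11909294128418) z [0.0613 0.0638 0.0661]
 black 85 [143.2 226.1] ((540.5264282226562, 433.09503173828125), (60.957210540771484, 13.273449897766113), 13.132962226867676) z [0.063  0.0727 0.0762]
 black 89 [ 55.5 314.1] ((352.3963928222656, 601.735595703125), (124.48896026611328, 3.6614797115325928), 56.191890716552734) z [0.0816 0.0852 0.0886]
 black 44 [ 96.7 344.5] ((297.4818115234375, 519.6661376953125), (63.94701385498047, 3.2165873050689697), 56.28981399536133) z [0.0823 
[... 2767 characters left out ...]
  12  11   1  18  19  20  21  23  23  21   0   0  18
0.44   0  10  11  11   0   0   0   0   1   1   0   0  13  22  23  23  21   0  17
0.48  10  10  10   3   3   3   0   8   8 102   4   4   0   0  20  22  23  22  18
0.52  10  10   0   4   7   5   0   8   9   9   8   8   4   0   0  18  22  24  22
0.56   9   0   0   4   7   4   0   4   4   8   8   9   4   0   0   0  14  22  22
0.60   9   0   0   3   3   3   0   0   0   0   4   4   4   0   0   0   0  16  20
0.64   0   0   0   0   1   1   0   2   2   0   1   6   8   6   6   6   6   0  23
0.68   0   0   0   0  15  16   0   2   2   0   3   8   9   5   6   6   6   0   0
0.72   0   0   0   0   0   3   2   2   0   5   5   6   8   6   6   6   6   0   0
```

Create go.py:
```python
import sys
from h import *
# usage: go.py x y z azimuth_of_tool_x(deg): prints tool-axes shift and turn
x,y,z,az=map(float,sys.argv[1:5]); s=r.read_state(); R=np.array(s["eef_rot"]).reshape(3,3)
a=np.degrees(np.arctan2(R[1,0],R[0,0])); t=(a-az+180)%360-180
print("shift",(R.T@(np.array([x,y,z])-s["tcp_pos"])).round(4),"turn",round(t,2),"j",s["joint_positions"].round(1),"t",s["time_s"])
```

```text
(no output)
```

Emit:
shift_gripper --rows '[{"tx":-0.54, "ty":-0.22, "tz":-0.03, "spin":74, "finger_gap":0.092}, {"tx":-0.54, "ty":-0.22, "tz":-0.03, "spin":74, "finger_gap":0.092}, {"tx":-0.54, "ty":-0.22, "tz":-0.03, "spin":74, "finger_gap":0.092}, {"tx":-0.54, "ty":-0.22, "tz":-0.03, "spin":74, "finger_gap":0.092}, {"tx":-0.54, "ty":-0.22, "tz":-0.03, "spin":74, "finger_gap":0.092}, {"tx":-0.54, "ty":-0.22, "tz":-0.03, "spin":74, "finger_gap":0.092}, {"tx":-0.54, "ty":-0.22, "tz":-0.03, "spin":74, "finger_gap":0.092}, {"tx":-0.54, "ty":-0.22, "tz":-0.03, "spin":74, "finger_gap":0.092}]'

```text
time_s: 0.95
tcp_pos: [0.4586, 0.2587, 0.2663]
eef_rot: [[-0.091, 0.996, -0.0], [0.996, 0.091, 0.0], [0.0, -0.0, -1.0]]
force: [0.6, 1.7, 0.2]
width: 0.0918
grip_force: 0.0
```

```bash
python3 go.py .6 .15 .275 90
```

Run:
```python
from m import *
c=o["top"];P=cloud(c);
k=(P[...,2]>.1)&(P[...,0]>.68)&(P[...,0]<.95)&(abs(P[...,1])<.3)
for a,ce,l in blobs(k,3): print(a,P[l].min(0).round(3),P[l].max(0).round(3))
k=(P[...,2]>.11)&(P[...,0]>.54)&(P[...,0]<.78)&(abs(P[...,1]+.05)<.08)
for x in np.arange(.54,.78,.02):
  q=P[k&(abs(P[...,0]-x)<.01)]; print(x.round(2), q[:,1].max().round(3) if len(q) else None)
```

```text
shift [-0.1211  0.1309 -0.0087] turn 5.2 j [21.1 18.9 85.1  0.  76.1 15.9] t 0.95
73 [ 0.77  -0.01   0.103] [0.784 0.005 0.136]
1044 [ 0.68  -0.3    0.131] [ 0.77  -0.188  0.287]
18 [ 0.68  -0.266  0.142] [ 0.686 -0.246  0.161]
13 [ 0.68  -0.289  0.141] [ 0.683 -0.273  0.151]
0.54 -0.056
0.56 -0.06
0.58 -0.086
0.6 -0.088
0.62 -0.101
0.64 -0.125
0.66 None
0.68 None
0.7 None
0.72 None
0.74 None
0.76 None
```

Emit:
shift_gripper --rows '[{"tx":-0.04, "ty":0.043, "spin":5, "finger_gap":0.092}, {"tx":-0.08, "ty":0.086, "spin":5, "finger_gap":0.092}, {"tx":-0.12, "ty":0.13, "spin":5, "finger_gap":0.092}, {"tx":-0.12, "ty":0.13, "spin":5, "finger_gap":0.092}, {"tx":-0.12, "ty":0.13, "spin":5, "finger_gap":0.092}, {"tx":-0.12, "ty":0.13, "spin":5, "finger_gap":0.092}]'

```text
time_s: 1.55
tcp_pos: [0.5981, 0.1532, 0.2654]
eef_rot: [[-0.009, 1.0, -0.002], [1.0, 0.009, 0.0], [0.0, -0.002, -1.0]]
force: [0.2, -0.3, -0.6]
width: 0.0919
grip_force: 0.0
```

Run:
```python
from m import *
c=cap("wrist");save(c,"w1.png");pickle.dump(c,open("w1.pkl","wb"))
P=cloud(c);hsv=cv2.cvtColor(c["image"],cv2.COLOR_RGB2HSV)
m=(hsv[...,1]<60)&(hsv[...,2]>130)&(abs(P[...,2]-.089)<.01)
for a,ce,l in blobs(m,100): print("white",a,ce.round(1),plane(c,ce,.088)[0].round(4),np.median(P[l][:,2]).round(4))
m=(hsv[...,0]>95)&(hsv[...,0]<125)&(hsv[...,1]>110)&(P[...,0]>.6)
for a,ce,l in blobs(m,100):
    q=plane(c,np.argwhere(l)[:,::-1],.064)[:,:2].astype(np.float32); print("blue",a,ce.round(1),cv2.minAreaRect(q*1000),np.percentile(P[l][:,2],[10,50,90]).round(4))
```

```text
white 1485 [167.5  29.4] [0.5185 0.2906 0.088 ] 0.0861
white 1280 [180.3 103.7] [0.527  0.2243 0.088 ] 0.086
white 1111 [206.7 165.1] [0.5504 0.1638 0.088 ] 0.0861
white 805 [330.1 195.8] [0.6784 0.1321 0.088 ] 0.0861
blue 5685 [275.8 128.6] ((641.9088134765625, 167.73251342773438), (65.8857650756836, 307.4425964355469), 0.050700172781944275) [-0.0004  0.0007  0.002 ]
blue 1249 [321.7 201. ] ((681.5886840820312, 90.70170593261719), (61.10209655761719, 147.65257263183594), 3.026378870010376) [0.0452 0.0643 0.0658]
blue 244 [270.4 324.6] ((619.61572265625, -51.04454803466797), (43.89725875854492, 17.331871032714844), 89.36607360839844) [-0.0006  0.0004  0.0015]
```

View pics/w1.png

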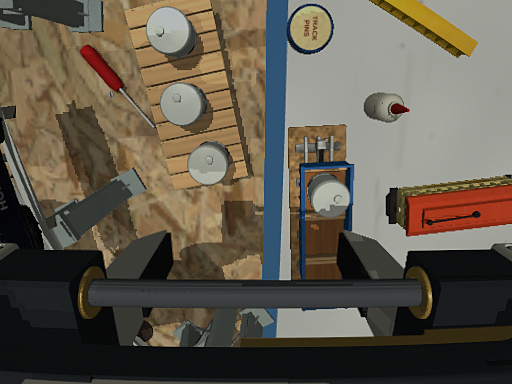

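The wrist view shows spares at (170,30), (182,103) and (208,163). The car's +y end and canister_0 are at (330,195), and the driver lies left of the dock at (100,75). Next I refine the lids as circles and the car from its wall-top edges.

Create f.py:
```python
from m import *
def lids(c):
    P=cloud(c);hsv=cv2.cvtColor(c["image"],cv2.COLOR_RGB2HSV)
    m=(hsv[...,1]<60)&(hsv[...,2]>110)&(abs(P[...,2]-.0865)<.006)&(P[...,0]>.45)&(P[...,1]<.4)
    for a,ce,l in blobs(m,60):
        zm=np.median(P[l][:,2]); k=(l&(abs(P[...,2]-zm)<.0025)).astype(np.uint8)
        q=plane(c,np.argwhere(k)[:,::-1],.088)[:,:2].astype(np.float32)
        cc,rad=cv2.minEnclosingCircle(q); print("lid",np.round(cc,4),"d",round(2000*rad,1),"mean",q.mean(0).round(4),"depthmean",P[k>0].mean(0).round(4))
def car(c):
    P=cloud(c);hsv=cv2.cvtColor(c["image"],cv2.COLOR_RGB2HSV)
    m=(hsv[...,0]>92)&(hsv[...,0]<128)&(hsv[...,1]>80)&(P[...,0]>.61)&(P[...,0]<.76)&(P[...,1]<.21)&(P[...,1]>-.12)&(P[...,2]>.055)&(P[...,2]<.072)
    q=plane(c,np.argwhere(m)[:,::-1],.064)[:,:2].astype(np.float32)
    print("car",len(q),cv2.minAreaRect(q*1000),"z",np.median(P[m][:,2]).round(4))
    mid=np.median(q[:,0])
    for side in(q[q[:,0]<mid-.015],q[q[:,0]>mid+.015]):
        if len(side)<10: continue
        vx,vy,x0,y0=cv2.fitLine(side,cv2.DIST_HUBER,0,.01,.01).ravel(); 
        print("  wall",len(side),"tilt deg",np.degrees(np.arctan(-vx/vy)).round(2),"x at y=.067:",round(x0+vx/vy*(.067-y0),4),"y range",side[:,1].min().round(4),side[:,1].max().round(4))
if __name__=="__main__":
    for n,c in (("top",o["top"]),("side",o["side"]),("w1",pickle.load(open("w1.pkl","rb")))): print(n);lids(c);car(c)
```

```bash
python3 f.py
```

```text
top
lid [0.678  0.1266] d 42.2 mean [0.6782 0.1262] depthmean [0.6788 0.1259 0.0852]
lid [0.5487 0.1624] d 41.5 mean [0.5483 0.1625] depthmean [0.5485 0.1623 0.0852]
lid [0.5249 0.2226] d 41.4 mean [0.5253 0.2221] depthmean [0.5254 0.2221 0.0853]
lid [0.5164 0.2893] d 41.4 mean [0.5163 0.2894] depthmean [0.5165 0.2896 0.0851]
car 273 ((682.5463256835938, 64.04487609863281), (57.51108932495117, 188.26638793945312), 3.747119188308716) z 0.0637
  wall 106 tilt deg 3.17 x at y=.067: 0.6548 y range -0.0228 0.1551
  wall 115 tilt deg 3.49 x at y=.067: 0.7094 y range -0.0279 0.1577
side
lid [0.5193 0.2896] d 41.6 mean [0.5189 0.2906] depthmean [0.5185 0.2908 0.0873]
lid [0.5275 0.2225] d 41.2 mean [0.5287 0.223 ] depthmean [0.5285 0.223  0.0877]
lid [0.5515 0.1619] d 41.2 mean [0.551  0.1625] depthmean [0.5508 0.1625 0.0876]
lid [0.6814 0.1262] d 41.9 mean [0.6802 0.1266] depthmean [0.68   0.1266 0.0877]
car 410 ((685.92431640625, 65.85602569580078), (65.15281677246094, 188.0811767578125), 3.5156028270721436) z 0.0648
  wall 196 tilt deg 3.3 x at y=.067: 0.6576 y range -0.0291 0.158
  wall 176 tilt deg 3.23 x at y=.067: 0.7129 y range -0.0265 0.1564
w1
lid [0.5182 0.291 ] d 40.6 mean [0.5187 0.2907] depthmean [0.5182 0.2911 0.086 ]
lid [0.5271 0.2245] d 40.2 mean [0.5271 0.2244] depthmean [0.5267 0.2243 0.0859]
lid [0.5502 0.1641] d 40.8 mean [0.5503 0.164 ] depthmean [0.55   0.1635 0.086 ]
lid [0.6788 0.1287] d 40.8 mean [0.6777 0.1324] depthmean [0.6782 0.1318 0.086 ]
car 956 ((683.5308227539062, 65.33710479736328), (59.93097686767578, 189.59121704101562), 3.081636667251587) z 0.0648
  wall 411 tilt deg 3.55 x at y=.067: 0.7104 y range -0.0277 0.1611
```

Emit:
shift_gripper --rows '[{"tx":0.011, "ty":-0.048, "tz":0.03, "spin":-3, "finger_gap":0.075}, {"tx":0.011, "ty":-0.048, "tz":0.07, "spin":-3, "finger_gap":0.075}, {"tx":0.011, "ty":-0.048, "tz":0.1, "spin":-3, "finger_gap":0.075}, {"tx":0.011, "ty":-0.048, "tz":0.1, "spin":-3, "finger_gap":0.075}, {"tx":0.011, "ty":-0.048, "tz":0.1, "spin":-3, "finger_gap":0.075}]'

```text
time_s: 2.1
tcp_pos: [0.5501, 0.1649, 0.1673]
eef_rot: [[-0.063, 0.998, 0.001], [0.998, 0.063, 0.0], [0.0, 0.001, -1.0]]
force: [-0.2, 0.4, 0.3]
width: 0.075
grip_force: 0.0
```

```bash
python3 -c "
from f import *
c=cap('wrist');save(c,'w2.png');lids(c)"; python3 go.py .5502 .164 .0865 93
```

```text
lid [0.5179 0.2904] d 39.9 mean [0.5185 0.2873] depthmean [0.5183 0.2877 0.0861]
lid [0.5265 0.2245] d 40.6 mean [0.5264 0.2246] depthmean [0.5262 0.2244 0.086 ]
lid [0.5501 0.1645] d 41.3 mean [0.5499 0.1651] depthmean [0.5499 0.1644 0.0859]
lid [0.6787 0.14  ] d 30.9 mean [0.6777 0.144 ] depthmean [0.6793 0.1427 0.0853]
shift [-0.0008 -0.001   0.0817] turn 0.61 j [ 9.  28.7 85.8  0.  65.3  5.4] t 2.15
```

View pics/w2.png

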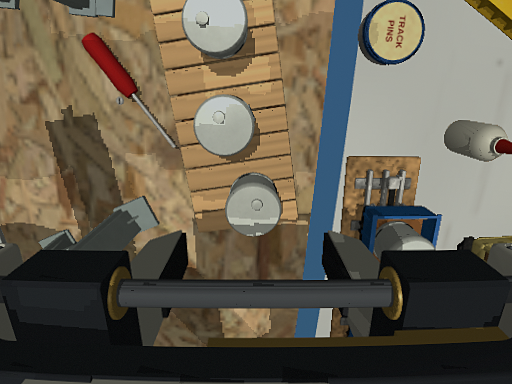

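The target lid is at (255,203), centred between the fingers. Descend and close.

Emit:
shift_gripper --rows '[{"ty":-0.001, "tz":0.045, "finger_gap":0.075}, {"ty":-0.001, "tz":0.075, "finger_gap":0.075}, {"ty":-0.001, "tz":0.0815, "finger_gap":0.075}, {"ty":-0.001, "tz":0.0815, "finger_gap":0.075}, {"ty":-0.001, "tz":0.0815, "finger_gap":0.03}, {"ty":-0.001, "tz":0.0815, "finger_gap":0.03}, {"ty":-0.001, "tz":0.0815, "finger_gap":0.03}, {"ty":-0.001, "tz":0.0815, "finger_gap":0.03}]'

```text
time_s: 2.95
tcp_pos: [0.5497, 0.164, 0.0857]
eef_rot: [[-0.062, 0.998, 0.002], [0.998, 0.062, 0.0], [0.0, 0.002, -1.0]]
force: [-0.2, -0.2, -0.0]
width: 0.0475
grip_force: 0.0
```

Emit:
shift_gripper --rows '[{"finger_gap":0.03}, {"finger_gap":0.03}, {"finger_gap":0.03}, {"tz":-0.03, "finger_gap":0.03}, {"tz":-0.07, "finger_gap":0.03}, {"tz":-0.085, "finger_gap":0.03}, {"tz":-0.085, "finger_gap":0.03}]'

```text
time_s: 3.65
tcp_pos: [0.5505, 0.1642, 0.1721]
eef_rot: [[-0.062, 0.998, 0.005], [0.998, 0.062, 0.001], [0.001, 0.005, -1.0]]
force: [0.0, -0.1, -0.2]
width: 0.0419
grip_force: 30.0
```

```bash
python3 go.py .64 -.01 .17 93;python3 go.py .6835 .065 .17 93
```

```text
shift [-0.1794  0.0785  0.0024] turn 0.56 j [ 9.  28.3 85.7  0.  65.6  5.4] t 3.65
shift [-0.1072  0.1266  0.0027] turn 0.56 j [ 9.  28.3 85.7  0.  65.6  5.4] t 3.65
```

Emit:
shift_gripper --rows '[{"tx":-0.033, "ty":0.025, "tz":-0.01, "finger_gap":0.03}, {"tx":-0.067, "ty":0.05, "tz":-0.018, "finger_gap":0.03}, {"tx":-0.1, "ty":0.076, "tz":-0.018, "finger_gap":0.03}, {"tx":-0.134, "ty":0.101, "tz":-0.018, "finger_gap":0.03}, {"tx":-0.167, "ty":0.126, "tz":-0.018, "finger_gap":0.03}, {"tx":-0.167, "ty":0.126, "tz":-0.018, "finger_gap":0.03}, {"tx":-0.167, "ty":0.126, "tz":-0.018, "finger_gap":0.03}]'

```text
time_s: 4.35
tcp_pos: [0.6847, 0.0044, 0.185]
eef_rot: [[-0.06, 0.998, -0.004], [0.998, 0.06, 0.001], [0.001, -0.004, -1.0]]
force: [-0.9, 0.3, -0.3]
width: 0.0417
grip_force: 30.0
```

```bash
python3 -c "
from f import *
c=cap('wrist');save(c,'w3.png');pickle.dump(c,open('w3.pkl','wb'));lids(c);car(c)"; python3 go.py .687 .005 .086 93.3
```

```text
lid [0.6798 0.1265] d 40.8 mean [0.6798 0.1269] depthmean [0.6798 0.1272 0.086 ]
car 2679 ((684.67724609375, 61.93138885498047), (59.211055755615234, 181.3509521484375), 3.732809543609619) z 0.0649
  wall 1290 tilt deg 3.59 x at y=.067: 0.6572 y range -0.0226 0.1508
shift [-0.0007  0.0029  0.0997] turn 0.24 j [-6.  39.4 63.4  0.  77.4 -9.5] t 4.4
```

View pics/w3.png

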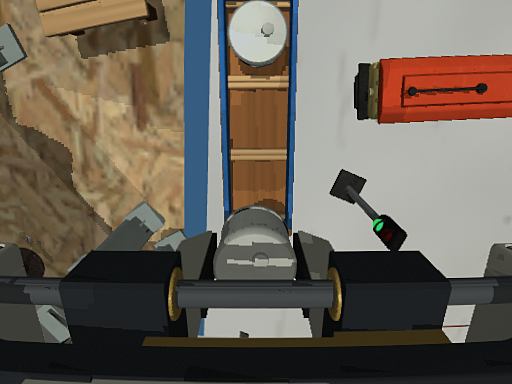

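The picture shows battens across the car at rows ~82 and ~155, walls at columns ~225 and ~293, canister_0 at (258,33) and the held canister at (258,240). I'll locate the batten and wall midlines.

Run:
```python
from f import *
c=pickle.load(open("w3.pkl","rb"));im=c["image"].astype(float);P=cloud(c)
b=im[:,245:275].mean(1).mean(1); print({v:int(b[v]) for v in list(range(70,96))+list(range(143,168))})
print("z",{v:round(float(np.median(P[v,245:275,2])),4) for v in (65,78,80,82,84,86,110,130,150,152,154,156,158,160,180,190)})
hsv=cv2.cvtColor(c["image"],cv2.COLOR_RGB2HSV); bl=(hsv[...,0]>95)&(hsv[...,0]<128)&(hsv[...,1]>80)&(abs(P[...,2]-.0645)<.004)
for v in (100,115,130,170,185):
    u=np.where(bl[v])[0]; L=u[u<258];R=u[u>258]
    q=plane(c,[[L.min()-.5,v],[L.max()+.5,v],[R.min()-.5,v],[R.max()+.5,v]],.064); print(v,q[:,0].round(4),q[:,1].mean().round(4),"mid",((q[0]+q[3])/2)[:2].round(4),((q[1]+q[2])/2)[:2].round(4))
```

```text
{70: 56, 71: 56, 72: 56, 73: 54, 74: 45, 75: 66, 76: 112, 77: 118, 78: 132, 79: 152, 80: 132, 81: 85, 82: 119, 83: 162, 84: 161, 85: 159, 86: 142, 87: 99, 88: 59, 89: 51, 90: 64, 91: 76, 92: 81, 93: 81, 94: 80, 95: 80, 143: 79, 144: 79, 145: 79, 146: 80, 147: 75, 148: 64, 149: 98, 150: 143, 151: 144, 152: 135, 153: 122, 154: 98, 155: 117, 156: 142, 157: 141, 158: 133, 159: 111, 160: 63, 161: 63, 162: 79, 163: 78, 164: 77, 165: 78, 166: 78, 167: 77}
z {65: 0.0567, 78: 0.0533, 80: 0.0531, 82: 0.0525, 84: 0.0529, 86: 0.0528, 110: 0.0451, 130: 0.0453, 150: 0.0529, 152: 0.053, 154: 0.0529, 156: 0.0532, 158: 0.0533, 160: 0.0526, 180: 0.0454, 190: 0.0454}
100 [0.6542 0.6581 0.7084 0.7131] 0.0808 mid [0.6837 0.0808] [0.6833 0.0808]
115 [0.6546 0.6585 0.7094 0.7134] 0.0692 mid [0.684  0.0692] [0.684  0.0692]
130 [0.6565 0.6598 0.7105 0.7145] 0.0574 mid [0.6855 0.0574] [0.6851 0.0574]
170 [0.6576 0.6617 0.7118 0.7169] 0.0243 mid [0.6872 0.0243] [0.6868 0.0243]
185 [0.6588 0.663  0.713  0.7173] 0.0112 mid [0.688  0.0113] [0.688  0.0112]
```

Run:
```python
from f import *
c=pickle.load(open("w3.pkl","rb"))
q=plane(c,[[259.5,81.2],[259.5,154.3]],.054);print(q.round(4),np.linalg.norm(q[0]-q[1]))
C=q.mean(0)[:2];ax=np.array([-np.sin(np.radians(3.4)),np.cos(np.radians(3.4))]);
mx=.6848-np.tan(np.radians(3.4))*(C[1]-.0625); C=np.array([mx,C[1]]);print("C",C,[(C+k*.06*ax).round(4) for k in(-1,0,1)])
```

```bash
python3 go.py .6882 .0035 .087 93.4
```

```text
[[0.684  0.0953 0.054 ]
 [0.6879 0.0357 0.054 ]] 0.05967539751466037
C [0.68462174 0.06550052] [array([0.6882, 0.0056]), array([0.6846, 0.0655]), array([0.6811, 0.1254])]
shift [-0.0023  0.004   0.0987] turn 0.14 j [-6.  39.4 63.4  0.  77.4 -9.5] t 4.4
```

Emit:
shift_gripper --rows '[{"ty":0.002, "tz":0.04, "finger_gap":0.03}, {"ty":0.002, "tz":0.06, "finger_gap":0.03}, {"ty":0.002, "tz":0.06, "finger_gap":0.03}, {"ty":0.002, "tz":0.06, "finger_gap":0.03}]'

```text
time_s: 4.8
tcp_pos: [0.687, 0.0064, 0.1282]
eef_rot: [[-0.063, 0.998, -0.0], [0.998, 0.063, 0.0], [0.0, -0.0, -1.0]]
force: [0.2, 0.2, -0.4]
width: 0.0418
grip_force: 30.0
```

```bash
python3 go.py .6882 .0056 .087 93.4
```

```text
shift [-0.0009  0.0011  0.0412] turn 0.24 j [-5.9 42.3 67.2  0.  70.6 -9.5] t 4.8
```

Emit:
shift_gripper --rows '[{"tx":-0.001, "ty":0.001, "tz":0.02, "finger_gap":0.03}, {"tx":-0.001, "ty":0.001, "tz":0.032, "finger_gap":0.03}, {"tx":-0.001, "ty":0.001, "tz":0.038, "finger_gap":0.03}, {"tx":-0.001, "ty":0.001, "tz":0.042, "finger_gap":0.03}, {"tx":-0.001, "ty":0.001, "tz":0.042, "finger_gap":0.03}, {"tx":-0.001, "ty":0.001, "tz":0.042, "finger_gap":0.03}]'

```text
time_s: 5.4
tcp_pos: [0.6895, 0.0042, 0.0875]
eef_rot: [[-0.062, 0.998, 0.003], [0.998, 0.062, -0.0], [-0.0, 0.003, -1.0]]
force: [-0.2, 0.2, 4.4]
width: 0.0418
grip_force: 30.0
```

```bash
python3 go.py .6882 .0056 .0858 93.4
```

```text
shift [ 0.0015 -0.0012  0.0017] turn 0.16 j [-6.  44.7 69.2  0.  65.9 -9.6] t 5.4
```

Emit:
shift_gripper --rows '[{"finger_gap":0.06}, {"finger_gap":0.06}, {"finger_gap":0.06}, {"tz":-0.02, "finger_gap":0.06}, {"tz":-0.06, "finger_gap":0.06}, {"tx":0.03, "tz":-0.1, "finger_gap":0.075}, {"tx":0.06, "ty":-0.01, "tz":-0.1, "finger_gap":0.075}, {"tx":0.08, "ty":-0.03, "tz":-0.1, "finger_gap":0.075}]'

```text
time_s: 6.2
tcp_pos: [0.654, 0.0839, 0.187]
eef_rot: [[-0.063, 0.998, 0.003], [0.998, 0.063, 0.001], [0.001, 0.003, -1.0]]
force: [0.7, 0.5, -0.8]
width: 0.0742
grip_force: 0.0
```

```bash
python3 -c "
from f import *
c=cap('wrist');pickle.dump(c,open('w4.pkl','wb'));lids(c)
c=cap('top');pickle.dump(c,open('t4.pkl','wb'));save(c,'t4.png');lids(c)
c=cap('side');lids(c)"; python3 go.py .5265 .2245 .12 93.4
```

```text
lid [0.5277 0.2206] d 38.6 mean [0.5278 0.2141] depthmean [0.5268 0.2144 0.086 ]
lid [0.6795 0.1279] d 40.5 mean [0.6793 0.1282] depthmean [0.6795 0.1278 0.086 ]
lid [0.6896 0.0156] d 31.3 mean [0.6887 0.0185] depthmean [0.6891 0.0172 0.0858]
lid [0.6784 0.1265] d 41.9 mean [0.678  0.1264] depthmean [0.6786 0.1261 0.0852]
lid [0.5247 0.2225] d 41.7 mean [0.525  0.2225] depthmean [0.5252 0.2225 0.0851]
lid [0.5163 0.2893] d 41.4 mean [0.5162 0.2898] depthmean [0.5163 0.2901 0.085 ]
lid [0.5191 0.2896] d 41.8 mean [0.5187 0.2899] depthmean [0.5184 0.2901 0.0875]
lid [0.5269 0.2234] d 40.8 mean [0.5267 0.2229] depthmean [0.5265 0.2229 0.0877]
lid [0.6829 0.1268] d 39.7 mean [0.6846 0.1269] depthmean [0.6845 0.1269 0.0877]
shift [ 0.1487 -0.1166  0.066 ] turn 0.29 j [ 0.6 36.4 69.   0.  74.7 -3.1] t 6.35
```

Emit:
shift_gripper --rows '[{"tx":0.037, "ty":-0.029, "finger_gap":0.075}, {"tx":0.074, "ty":-0.058, "finger_gap":0.075}, {"tx":0.111, "ty":-0.088, "finger_gap":0.075}, {"tx":0.149, "ty":-0.117, "tz":0.02, "finger_gap":0.075}, {"tx":0.149, "ty":-0.117, "tz":0.05, "finger_gap":0.075}, {"tx":0.149, "ty":-0.117, "tz":0.05, "finger_gap":0.075}]'

```text
time_s: 6.95
tcp_pos: [0.5252, 0.2235, 0.1324]
eef_rot: [[-0.064, 0.998, -0.007], [0.998, 0.064, -0.002], [-0.002, -0.007, -1.0]]
force: [-0.0, -0.7, -0.4]
width: 0.075
grip_force: 0.0
```

```bash
python3 go.py .5265 .2245 .0862 93.4
python3 -c "
from f import *
c=cap('wrist');lids(c)"
```

```text
shift [0.001  0.0017 0.0462] turn 0.24 j [15.4 30.8 88.4 -0.  61.2 11.7] t 6.95
lid [0.5174 0.2914] d 40.8 mean [0.5177 0.2917] depthmean [0.5176 0.2915 0.086 ]
lid [0.5257 0.2269] d 39.5 mean [0.5255 0.2331] depthmean [0.5256 0.2323 0.0859]
lid [0.5269 0.2156] d 33.2 mean [0.5278 0.2117] depthmean [0.5279 0.2106 0.0859]
```

Emit:
shift_gripper --rows '[{"tx":0.001, "ty":0.001, "tz":0.03, "finger_gap":0.075}, {"tx":0.001, "ty":0.001, "tz":0.046, "finger_gap":0.075}, {"tx":0.001, "ty":0.001, "tz":0.046, "finger_gap":0.04}, {"tx":0.001, "ty":0.001, "tz":0.046, "finger_gap":0.03}, {"tx":0.001, "ty":0.001, "tz":0.046, "finger_gap":0.03}, {"tx":0.001, "ty":0.001, "tz":0.046, "finger_gap":0.03}, {"tx":0.001, "ty":0.001, "tz":0.046, "finger_gap":0.03}, {"tx":0.001, "ty":0.001, "tz":0.046, "finger_gap":0.03}]'

```text
time_s: 7.8
tcp_pos: [0.5291, 0.2248, 0.0908]
eef_rot: [[-0.062, 0.998, 0.002], [0.998, 0.062, 0.0], [0.0, 0.002, -1.0]]
force: [0.2, -1.3, 5.0]
width: 0.0417
grip_force: 30.0
```

Emit:
shift_gripper --rows '[{"finger_gap":0.03}, {"finger_gap":0.03}, {"tz":-0.03, "finger_gap":0.03}, {"tz":-0.075, "finger_gap":0.03}, {"tz":-0.1, "finger_gap":0.03}, {"tz":-0.1, "finger_gap":0.03}]'

```text
time_s: 8.4
tcp_pos: [0.5303, 0.2255, 0.194]
eef_rot: [[-0.062, 0.998, 0.008], [0.998, 0.062, 0.002], [0.002, 0.008, -1.0]]
force: [-0.5, -0.2, 0.8]
width: 0.0418
grip_force: 30.0
```

```bash
python3 go.py .6846 .0655 .187 93.4
```

```text
shift [-0.1693  0.144   0.0078] turn 0.17 j [15.4 27.2 83.9  0.  68.4 11.8] t 8.4
```

Emit:
shift_gripper --rows '[{"tx":-0.034, "ty":0.029, "finger_gap":0.03}, {"tx":-0.068, "ty":0.058, "finger_gap":0.03}, {"tx":-0.102, "ty":0.087, "finger_gap":0.03}, {"tx":-0.136, "ty":0.115, "finger_gap":0.03}, {"tx":-0.169, "ty":0.144, "finger_gap":0.03}, {"tx":-0.169, "ty":0.144, "tz":0.03, "finger_gap":0.03}, {"tx":-0.169, "ty":0.144, "tz":0.05, "finger_gap":0.03}, {"tx":-0.169, "ty":0.144, "tz":0.05, "finger_gap":0.03}]'

```text
time_s: 9.2
tcp_pos: [0.6802, 0.0647, 0.1345]
eef_rot: [[-0.061, 0.998, -0.009], [0.998, 0.061, 0.0], [0.001, -0.009, -1.0]]
force: [-0.9, 0.2, -0.2]
width: 0.0415
grip_force: 30.0
```

Emit:
shift_gripper --rows '[{"finger_gap":0.03}, {"finger_gap":0.03}, {"finger_gap":0.03}]'

```text
time_s: 9.5
tcp_pos: [0.6832, 0.0654, 0.1414]
eef_rot: [[-0.063, 0.998, 0.003], [0.998, 0.063, 0.0], [-0.0, 0.003, -1.0]]
force: [-0.6, 0.7, 0.1]
width: 0.0415
grip_force: 30.0
```

```bash
python3 go.py .6846 .0655 .0915 93.4
python3 -c "
from f import *
c=cap('wrist');lids(c);save(c,'w5.png')"
```

```text
shift [-0.      0.0012  0.0499] turn 0.19 j [-0.9 41.4 66.7  0.  71.8 -4.5] t 9.5
lid [0.6799 0.1278] d 40.5 mean [0.6797 0.1281] depthmean [0.6797 0.1279 0.086 ]
lid [ 0.6909 -0.0012] d 35.6 mean [ 0.6912 -0.0059] depthmean [ 0.6913 -0.0076  0.0859]
```

View pics/w5.png

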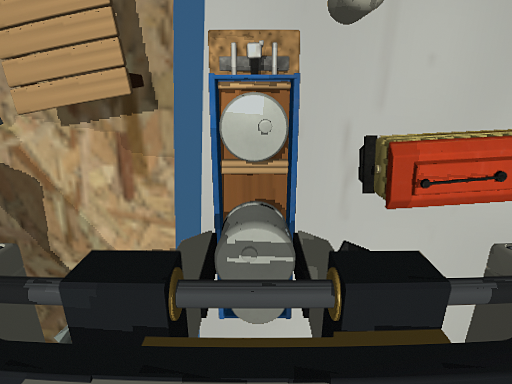

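The held canister (255,240) lines up with the car's midline (column ~255), with canister_0 at (253,126). Lower it.

Emit:
shift_gripper --rows '[{"ty":0.001, "tz":0.02, "finger_gap":0.03}, {"ty":0.001, "tz":0.035, "finger_gap":0.03}, {"ty":0.001, "tz":0.043, "finger_gap":0.03}, {"ty":0.001, "tz":0.048, "finger_gap":0.03}, {"ty":0.001, "tz":0.05, "finger_gap":0.03}, {"ty":0.001, "tz":0.05, "finger_gap":0.03}, {"ty":0.001, "tz":0.05, "finger_gap":0.03}]'

```text
time_s: 10.25
tcp_pos: [0.6838, 0.0652, 0.0907]
eef_rot: [[-0.062, 0.998, 0.001], [0.998, 0.062, 0.0], [-0.0, 0.001, -1.0]]
force: [-3.1, 0.1, 5.7]
width: 0.0416
grip_force: 30.0
```

```bash
python3 go.py .6846 .0655 .0915 93.4
```

```text
shift [ 0.0003  0.0008 -0.0008] turn 0.16 j [-0.9 44.3 69.4  0.  66.2 -4.5] t 10.25
```

Emit:
shift_gripper --rows '[{"finger_gap":0.06}, {"finger_gap":0.06}, {"finger_gap":0.06}, {"tz":-0.02, "finger_gap":0.06}, {"tz":-0.06, "finger_gap":0.06}, {"tx":0.03, "ty":-0.03, "tz":-0.11, "finger_gap":0.06}, {"tx":0.07, "ty":-0.07, "tz":-0.13, "finger_gap":0.06}, {"tx":0.07, "ty":-0.12, "tz":-0.13, "finger_gap":0.06}]'

```text
time_s: 11.05
tcp_pos: [0.5779, 0.1267, 0.2196]
eef_rot: [[-0.063, 0.998, 0.006], [0.998, 0.063, 0.002], [0.001, 0.007, -1.0]]
force: [0.5, 0.3, 0.2]
width: 0.0598
grip_force: 0.0
```

Emit:
shift_gripper --rows '[{"tx":0.02, "ty":-0.04, "finger_gap":0.06}, {"tx":0.02, "ty":-0.08, "finger_gap":0.06}, {"tx":0.02, "ty":-0.08, "finger_gap":0.06}, {"tx":0.02, "ty":-0.08, "finger_gap":0.06}]'

```text
time_s: 11.45
tcp_pos: [0.4959, 0.1397, 0.2177]
eef_rot: [[-0.062, 0.998, 0.002], [0.998, 0.062, 0.0], [0.0, 0.002, -1.0]]
force: [0.5, -0.5, 0.9]
width: 0.0601
grip_force: 0.0
```

```bash
python3 -c "
from f import *
for n in('wrist','top'):
  c=cap(n);lids(c);save(c,n+'6.png');pickle.dump(c,open(n+'6.pkl','wb'))"; python3 go.py .543 .42 .21 93
```

```text
lid [0.517  0.2889] d 40.9 mean [0.5179 0.2824] depthmean [0.5181 0.2828 0.086 ]
lid [0.6765 0.1282] d 42.6 mean [0.6766 0.1286] depthmean [0.6781 0.1278 0.0858]
lid [0.6887 0.0027] d 42.6 mean [0.6891 0.0028] depthmean [0.6897 0.0021 0.0851]
lid [0.6828 0.0647] d 42.2 mean [0.6827 0.0646] depthmean [0.6833 0.0641 0.0851]
lid [0.678  0.1267] d 42.2 mean [0.6785 0.1267] depthmean [0.6792 0.1264 0.085 ]
lid [0.5164 0.2894] d 41.4 mean [0.5166 0.2898] depthmean [0.5167 0.29   0.0852]
shift [0.2772 0.063  0.0076] turn 0.54 j [ 7.2 20.1 91.3 -0.  68.5  3.6] t 11.55
```

View pics/top6.png

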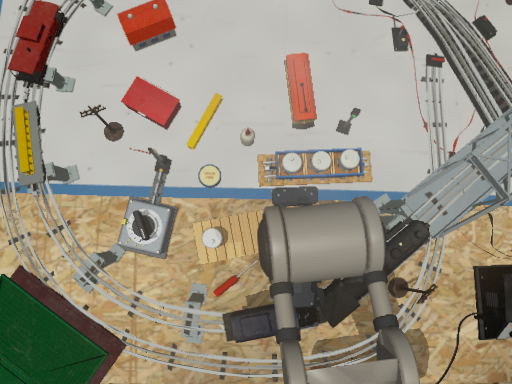

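All three pockets show lids at equal height, and one spare is left on the dock at (212,237). Next is the dial, with a look from above first.

Emit:
shift_gripper --rows '[{"tx":0.037, "ty":0.01, "spin":-8.5, "finger_gap":0.06}, {"tx":0.074, "ty":0.02, "spin":-17, "finger_gap":0.06}, {"tx":0.111, "ty":0.03, "spin":-25.5, "finger_gap":0.06}, {"tx":0.148, "ty":0.04, "spin":-34, "finger_gap":0.06}, {"tx":0.185, "ty":0.045, "spin":-42.5, "finger_gap":0.06}, {"tx":0.222, "ty":0.05, "spin":-51, "finger_gap":0.06}, {"tx":0.259, "ty":0.057, "spin":-59.5, "finger_gap":0.06}, {"tx":0.29, "ty":0.064, "spin":-68, "finger_gap":0.06}]'

```text
time_s: 12.35
tcp_pos: [0.5427, 0.4352, 0.2162]
eef_rot: [[-0.951, 0.311, 0.0], [0.311, 0.951, 0.0], [-0.0, 0.001, -1.0]]
force: [0.5, -0.0, 0.4]
width: 0.0599
grip_force: 0.0
```

Emit:
shift_gripper --rows '[{"spin":-8.5, "finger_gap":0.06}, {"spin":-17, "finger_gap":0.06}, {"spin":-25.5, "finger_gap":0.06}, {"spin":-34, "finger_gap":0.06}, {"spin":-36.5, "finger_gap":0.06}, {"spin":-36.5, "finger_gap":0.06}, {"spin":-36.5, "finger_gap":0.06}]'

```text
time_s: 13.05
tcp_pos: [0.5425, 0.433, 0.2164]
eef_rot: [[-0.951, -0.308, -0.0], [-0.308, 0.951, -0.0], [0.0, 0.0, -1.0]]
force: [-0.4, -0.8, -0.1]
width: 0.0602
grip_force: 0.0
```

Run:
```python
from f import *
c=cap("wrist");save(c,"w7.png");pickle.dump(c,open("w7.pkl","wb"))
P=cloud(c);v=c["image"].max(2)
m=(v<75)&(P[...,2]>.068)&(P[...,2]<.082)&(np.hypot(P[...,0]-.543,P[...,1]-.433)<.06)
for a,ce,l in blobs(m,100):
    q=plane(c,np.argwhere(l)[:,::-1],.077)[:,:2].astype(np.float32);print(a,ce,cv2.minAreaRect(q*1000),np.percentile(P[l][:,2],[10,50,90]).round(4))
```

```bash
python3 go.py .543 .433 .07 198
```

```text
870 [263.60114943 185.10229885] ((540.4987182617188, 440.8011779785156), (63.13037109375, 12.815045356750488), 22.415712356567383) [0.0742 0.0758 0.0768]
shift [-0.0007 -0.0002  0.1466] turn -0.04 j [ 32.3  39.3  58.8   0.   82.  -75.7] t 13.1
```

View pics/w7.png

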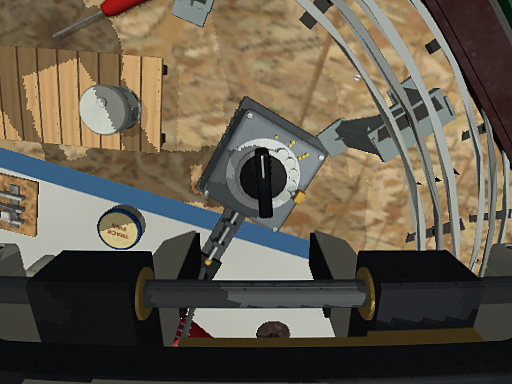

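The bar is at (263,185), upright in the picture, on the dial of the grey box. The top and wrist estimates of its y differ by 8 mm, so I'll check.

Emit:
shift_gripper --rows '[{"tx":-0.001, "ty":0.004, "tz":0.02, "spin":-4.4, "finger_gap":0.06}, {"tx":-0.001, "ty":0.007, "tz":0.05, "spin":-4.4, "finger_gap":0.06}, {"tx":-0.001, "ty":0.007, "tz":0.05, "spin":-4.4, "finger_gap":0.06}, {"tx":-0.001, "ty":0.007, "tz":0.05, "spin":-4.4, "finger_gap":0.06}, {"tx":-0.001, "ty":0.007, "tz":0.05, "spin":-4.4, "finger_gap":0.06}]'

```text
time_s: 13.6
tcp_pos: [0.5413, 0.4403, 0.1689]
eef_rot: [[-0.924, -0.381, 0.002], [-0.381, 0.924, 0.002], [-0.003, 0.001, -1.0]]
force: [0.7, -0.0, 0.7]
width: 0.0598
grip_force: 0.0
```

Run:
```python
from f import *
def bar(n,c,vm=75,zl=.068):
    P=cloud(c);v=c["image"].max(2)
    m=(v<vm)&(P[...,2]>zl)&(P[...,2]<.084)&(np.hypot(P[...,0]-.543,P[...,1]-.437)<.05)
    for a,ce,l in blobs(m,30):
        q=plane(c,np.argwhere(l)[:,::-1],.077)[:,:2].astype(np.float32);print(n,vm,a,ce.round(1),np.round(cv2.minAreaRect(q*1000)[0],1),np.round(cv2.minAreaRect(q*1000)[1:][0],1),round(cv2.minAreaRect(q*1000)[2],1),P[l].mean(0).round(4))
for vm in (75,110):
    bar("top",pickle.load(open("top6.pkl","rb")),vm); bar("side",o["side"],vm); bar("w7",pickle.load(open("w7.pkl","rb")),vm)
c=cap("wrist");bar("w8",c);bar("w8",c,60,.071);save(c,"w8.png")
```

```bash
python3 go.py .5405 .440 .07 202.4
```

```text
top 75 72 [142.6 225.8] [539.6 437.4] [60.7 12.3] 21.6 [0.5385 0.4342 0.0733]
side 75 93 [330.2 153.9] [545.8 437.8] [63.3 15.3] 22.7 [0.5463 0.4389 0.0755]
w7 75 870 [263.6 185.1] [540.5 440.8] [63.1 12.8] 22.4 [0.5411 0.4411 0.0756]
top 110 179 [139.9 223.7] [540.4 438.6] [62.9 13.9] 21.6 [0.5426 0.4398 0.0744]
side 110 121 [330.2 153.2] [545.1 438.9] [63.8 17.9] 22.6 [0.5444 0.4397 0.0759]
w7 110 899 [263.6 185.1] [540.9 441. ] [64.  12.8] 22.4 [0.5411 0.4411 0.0757]
w8 75 1225 [256.  200.4] [540.  440.8] [63.3 12.6] 22.0 [0.5408 0.4409 0.0756]
w8 60 1203 [255.9 200.8] [540.3 440.9] [62.6 12.6] 22.0 [0.541  0.441  0.0757]
shift [ 0.0012 -0.0001  0.0991] turn 0.03 j [ 32.8  41.4  62.2   0.   76.2 -79.6] t 13.65
```

Emit:
shift_gripper --rows '[{"tx":0.001, "tz":0.04, "finger_gap":0.04}, {"tx":0.001, "tz":0.075, "finger_gap":0.04}, {"tx":0.001, "tz":0.095, "finger_gap":0.04}, {"tx":0.001, "tz":0.099, "finger_gap":0.04}, {"tx":0.001, "tz":0.099, "finger_gap":0.04}, {"tx":0.001, "tz":0.099, "finger_gap":0.04}]'

```text
time_s: 14.25
tcp_pos: [0.5407, 0.4403, 0.0704]
eef_rot: [[-0.924, -0.382, 0.003], [-0.382, 0.924, 0.002], [-0.004, 0.001, -1.0]]
force: [0.3, -0.3, -0.1]
width: 0.0403
grip_force: 0.0
```

Emit:
shift_gripper --rows '[{"finger_gap":0}, {"finger_gap":0}, {"finger_gap":0}, {"finger_gap":0}, {"finger_gap":0}, {"finger_gap":0}]'

```text
time_s: 14.85
tcp_pos: [0.5393, 0.4406, 0.0686]
eef_rot: [[-0.924, -0.382, 0.0], [-0.382, 0.924, 0.002], [-0.001, 0.001, -1.0]]
force: [-2.4, 5.6, 1.3]
width: 0.013
grip_force: 30.0
```

```bash
python3 go.py .5408 .4405 .07 202.2
```

```text
shift [-0.0014 -0.0007 -0.0014] turn 0.27 j [ 32.9  46.6  68.5   0.1  64.8 -79.6] t 14.85
```

Emit:
shift_gripper --rows '[{"spin":5, "finger_gap":0}, {"spin":10, "finger_gap":0}, {"spin":15, "finger_gap":0}, {"spin":20, "finger_gap":0}, {"spin":25, "finger_gap":0}, {"spin":30, "finger_gap":0}, {"spin":35, "finger_gap":0}, {"spin":35, "finger_gap":0}]'

```text
time_s: 15.65
tcp_pos: [0.5392, 0.4415, 0.0686]
eef_rot: [[-0.976, 0.219, 0.001], [0.219, 0.976, 0.003], [-0.0, 0.003, -1.0]]
force: [-1.7, 7.7, 1.3]
width: 0.0131
grip_force: 30.0
```

```bash
python3 go.py .5408 .4405 .07 131.5
```

```text
shift [-0.0018 -0.0006 -0.0014] turn 35.86 j [ 33.   46.6  68.5   0.1  64.8 -44.5] t 15.65
```

Emit:
shift_gripper --rows '[{"spin":5, "finger_gap":0}, {"spin":10, "finger_gap":0}, {"spin":15, "finger_gap":0}, {"spin":20, "finger_gap":0}, {"spin":25, "finger_gap":0}, {"spin":30, "finger_gap":0}, {"spin":34, "finger_gap":0}, {"spin":36, "finger_gap":0}]'

```text
time_s: 16.45
tcp_pos: [0.5396, 0.4422, 0.0686]
eef_rot: [[-0.661, 0.75, 0.002], [0.75, 0.661, 0.005], [0.002, 0.005, -1.0]]
force: [-0.6, 11.7, -0.5]
width: 0.0129
grip_force: 30.0
```

Emit:
shift_gripper --rows '[{"finger_gap":0}, {"finger_gap":0}, {"finger_gap":0}, {"finger_gap":0}, {"finger_gap":0}, {"finger_gap":0}]'

```text
time_s: 17.05
tcp_pos: [0.5396, 0.4423, 0.0686]
eef_rot: [[-0.663, 0.749, 0.002], [0.749, 0.663, 0.005], [0.002, 0.005, -1.0]]
force: [0.3, 10.4, 0.1]
width: 0.0129
grip_force: 30.0
```

Run:
```python
from f import *
s=r.read_state();print(s["torque"],s["joint_vel"].round(2),s["joint_efforts"].round(2))
c=cap("wrist");save(c,"w9.png");P=cloud(c)
v=c["image"].max(2);m=(v<75)&(P[...,2]>.07)&(P[...,2]<.08)&(np.hypot(P[...,0]-.5408,P[...,1]-.4405)<.04)
for a,ce,l in blobs(m,30):
    q=plane(c,np.argwhere(l)[:,::-1],.077)[:,:2].astype(np.float32);print(a,ce,cv2.minAreaRect(q*1000))
t=cap("top");lids(t);save(t,"t9.png")
```

```bash
python3 go.py .5408 .4405 .07 131.5
```

```text
[1.74041348 0.10703237 0.11755758] [-0.02 -0.09  0.09 -0.08 -0.09 -0.01] [ -6.18 -62.7  -19.96  -2.47   1.75   0.14]
1844 [254.5856833  246.29067245] ((530.1519775390625, 454.0478820800781), (17.509580612182617, 34.77793502807617), 41.27166748046875)
87 [227.02298851 252.36781609] ((520.5457763671875, 441.1581115722656), (13.47830867767334, 5.383633136749268), 32.33051300048828)
88 [282.04545455 252.17045455] ((544.8736572265625, 461.7700500488281), (13.269311904907227, 5.653037071228027), 41.193580627441406)
503 [255.10934394 318.50298211] ((557.4810791015625, 424.08428955078125), (12.336464881896973, 12.1981840133667), 41.14897537231445)
lid [0.6884 0.0026] d 42.8 mean [0.6893 0.0024] depthmean [0.6899 0.0018 0.0853]
lid [0.6828 0.0647] d 42.2 mean [0.6832 0.0644] depthmean [0.6838 0.0639 0.0854]
lid [0.6781 0.1268] d 42.0 mean [0.678  0.1265] depthmean [0.6786 0.1262 0.0851]
lid [0.5163 0.2893] d 41.4 mean [0.5164 0.2894] depthmean [0.5165 0.2897 0.0849]
shift [-0.0021 -0.0003 -0.0014] turn 0.01 j [33.  46.6 68.4  0.2 64.7 -8.6] t 17.15
```

View pics/w9.png

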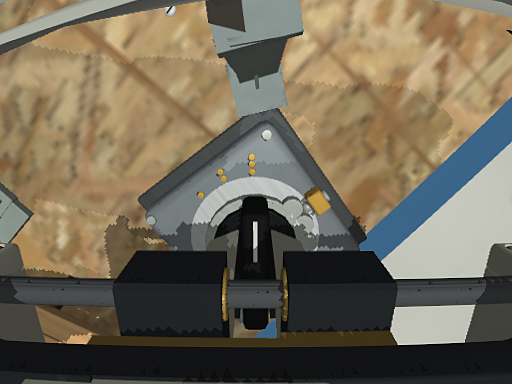

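View pics/t9.png

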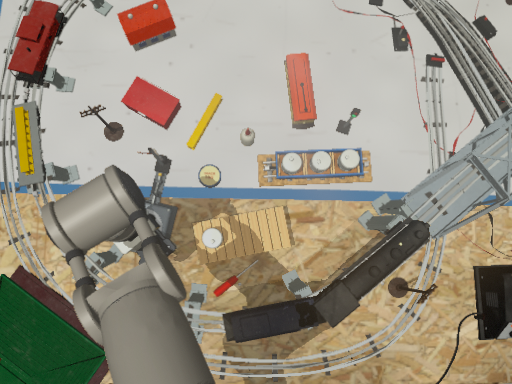

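The bar, at (255,250), points at the three-stud mark (252,165) after turning about 71° (1.24 rad). The top view shows all three pockets full, with lids at (291,161), (320,160) and (349,159), the spare on the dock at (212,237) and the bystanders in place.

```bash
python3 -c "
from station import r
print(r.finish_job())"
```

```text
the job is handed in; nothing more can be done
None
```

I handed the job in at about 17 s: by my own measurements the car is full, the spare stands on the dock, and the gripper is holding the dial at its third notch (about 1.24 rad); no verdict came back.

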